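Open the sprung filler cap of the caramel dispenser

ROBOT

A 6-joint arm with a two-finger parallel gripper is mounted at the origin on the work surface. World frame = base frame: x ahead of the robot, y to its left, z up, the work surface at z = 0. Lengths are in m, angles in rad, forces in N, time in s.
With the tool pointing down it reaches from about 0.325 to 0.9 m from the base axis. Payload 6.1 kg.
Tool frame: the origin (TCP) lies at the very end of the fingers, on their centre line; the grasp point (between the pads) lies 19 mm behind it (r.hold_point_z is the distance from the TCP to the grasp point, in m); z points along the fingers, y is the direction in which the jaws open and shut (so a half turn about z gives the same grasp; the last joint's range is limited). The gripper opens to 85 mm and grips with 20 to 120 N. Pads are 22 mm wide; open, the fingers measure 114 mm over their backs; the gripper's body (76 mm by 85 mm) begins 54 mm behind the grasp point. The pads swing forward as they close: fully open they stand 13 mm farther back than shut.
Start: joints at [1.201, 0.22, 1.526, -0, 1.395, -0.126], TCP at [0.151, 0.607, 0.203] pointing down, gripper open.
Joint ranges: [-2.98, 2.98], [-0.91, 2.08], [0.09, 2.57], [-1.24, 4.39], [0.2, 2.65], [-2.68, 2.68]. Speed limits (rad/s): [2.57, 2.57, 3.01, 3.14, 3.14, 3.14].

INTERFACE

Orientations are given as a unit quaternion [w, x, y, z].
In Python, from plant import r gives the robot as it stands. Calls block until the motion is done:
- r.movep(position, orientation): joint-space move of the TCP to a pose.
- r.servo_line(position, orientation=None, speed=0.15, max_force=None): straight line of the TCP; orientation=None keeps the orientation; speed is the mean speed in m/s. With max_force (N) it stops when the force on the tool has changed by that much, and returns True; else False.
- r.goto_joints(angles): joint-space move.
- r.open() and r.close_gripper(grasp_force=None): open the fingers fully, or close them until they stop; grasp_force is the grip in N (None keeps the last).
- r.sleep(seconds).
- r.inverse_kinematics(position, orientation): joint angles nearest the present ones, or None.
- r.observe(): the state.
- r.snapshot(name): name is "side" or "top"; returns the picture (420x560x3 uint8, red, green, blue); there is no depth.
- r.camera_model(name): a dict with "K" (3x3 intrinsics, pixels), "k1" (the pictures are not rectified: a ray, as slopes to the right and down, at radius r is drawn at 1 + k1 r^2 times it, then the intrinsics apply), "extrinsics" (4x4, takes a point from world to camera coordinates). Camera axes: x right, y up, looking along -z (the intrinsics and any distortion apply to the point x, -y, -z); pixel columns grow to the right and rows downward; lengths in m; the calibration is good to about 2 mm. A picture is of the moment at which its call begins. camera_model takes no time and is no camera call.
A pose or a line that the arm cannot do raises r.PlanningError and nothing moves.
- r.job_done(): hands the job in, once; it reports no verdict.
The state is a dict: "t": time; "joint_positions": joint angles; "joint_vel": joint speeds; "tau": joint torques, N m; "tool_pos": TCP position; "orientation": TCP orientation; "wrist_force": force on the tool from outside, world axes, zero at the start; "moment": the same for the moment, N m; "width": finger opening in m.
Only numpy, scipy, OpenCV 4.12 (cv2) and the standard library are available. Lean on these libraries where they do the work, as an engineer would, in place of code of your own. Each camera call takes 0.05 s, during which the arm holds its last target.

TASK

Open the caramel dispenser for refilling: push its sprung filler cap down against its catch, twist it anticlockwise until it comes free, and lift it off without forcing the catch. Set the cap down, not dropped, on the square metal tray so that it stands upright on its stem near the middle of the tray, and let go. Leave both cakes and the caramel jar where they stand.

Things in the scene. Friction and masses are not known exactly. Their poses are not given: they have to be found in the camera images.
- neck: Filler neck: steel tube 84 mm across on a leaning steel tank, fixed. Origin: centre of its rim, 245 mm above the counter. z: out along its axis, leaning 25 deg from vertical towards the robot's side; x: up the rim's slope. Catch inside is 5 mm deep: push the cap 5 to 9 mm along -z, turn it 60 deg anticlockwise seen from outside (+ about z) to a hard stop, then it pulls straight out along z, clear 20 mm above its locked height.
- cap_grip (a point): Centre of the black grip bar (74 long, 18 thick, 32 mm high) on the loose filler cap, 0.13 to 0.25 kg; 16 mm above the top face of its steel plate (88 mm across, 8 thick). x along the bar, z out of the cap. Locked: on the neck's axis, 33 mm outside its rim, bar at -30 deg about neck z from neck x; free: +30 deg. Standing on the tray: 53 mm above the counter.
- cap: The filler cap; origin at the centre of its plate's underside, 24 mm below the grip bar's centre; axes as the grip's. Below the plate: a stem 40 mm across, 25 mm long, flat-ended, with two lugs parallel to the bar at its lower end (68 mm over both, 14 wide, 6 thick). Locked, the plate's underside is 9 mm outside the rim; fully down it meets the rim.
- plunger (a joint): Travel in m of the sprung round plate in the neck that pushes the cap out: 0 with the cap locked, + when pressed in (up to 0.009 under the cap), -0.010 when the cap is free in its slots (it pops up 10 mm) or gone. Spring 400 N/m: about 6 N at 0, 10 N fully in.
- dispenser: Caramel dispenser that carries the neck, fixed to the counter: steel plinth 240 (x) x 170 (y) mm, 45 mm high, pillar, and leaning tank 132 mm across. Origin: centre of the plinth's underside; the neck's rim is 45 mm towards -x from it.
- tray: Plain square aluminium tray, 170 x 170 mm, rim 14 mm high, walls and floor 4 mm thick, fixed on the counter. Origin at the centre of its underside, on the counter; z up.
- cake_a_centre (a point): Cheesecake with a smooth glazed top on a round black board 200 mm across, 50 mm high, loose; point at its centre, half-way up. To be left alone.
- cake_b_centre (a point): Cheesecake with a crumb rim on a round black board 200 mm across, 55 mm high, loose; point at its centre, 25 mm up. To be left alone.
- jar_centre (a point): Amber caramel jar with a steel lid, 72 mm across, 95 mm high, loose, standing near the middle of the counter; point at its centre, half-way up. To be left alone.
Mind the look-alikes: they are no part of the job. What is shaped like the cap but pink is not meant.

How it is judged:
On the way, in this order (a step that is already met when the one before it is completed fails the run):
1. the cap is pushed down at least 5 mm against its spring, clear of the catch (z of cap_grip in the frame of neck below 0.028 m), for 0.05 s.
2. the cap is free and lifted right out of the neck (z of cap_grip in the frame of neck above 0.075 m), for 0.1 s.
3. the cap is lowered onto the tray while still held by the fingers (contact force between cap and tray above 0.3 N and contact force between the fingers and cap above 0.5 N), for 0.05 s.
At the end, for the whole second after the job is handed in: The cap stands at rest upright (within 7 degrees) on its stem on the tray's floor, its centre within 45 mm of the tray's centre, grip bar's centre 48 to 58 mm above the counter, released; both cakes and the jar are within 25 mm of where they stood (horizontal distance between cap_grip and tray below 0.045 m and angle between cap_grip's own z axis and vertical below 0.12 rad and height (world z) of cap_grip between 0.048 and 0.058 m and linear speed of cap below 0.02 m/s and distance of each of cake_a_centre, cake_b_centre, jar_centre from where it was at the start of the episode below 0.025 m); the robot touches nothing.
It fails at once if a cake or the jar is shoved or knocked over (distance of any of cake_a_centre, cake_b_centre, jar_centre from where it was at the start of the episode above 0.03 m).
It fails at once if the catch is forced: the cap is wrenched or jammed against the neck with over 200 N (a turning moment of some 6 N m) (contact force between cap and neck above 200 N).
It also fails if it takes over 58 s, if anything falls off the work surface, if the arm or the gripper's body presses on something with over 40 N, if the wrist force passes 120 N, or if a joint passes its speed limit or range.

## Working session

There is one attempt and no reset: what is moved stays moved. The work goes in short steps, each a Python script; the robot and the scene stay as the last script left them, time stands still between calls to the robot, and variables do not carry over. Pictures are saved under pics/ and viewed, and the job is handed in when it is done.

```bash
ls; mkdir -p pics
python3 - <<'E'
from plant import r
import cv2,numpy as np
for n in("side","top"):
    im=r.snapshot(n); cv2.imwrite(f"pics/{n}0.png",im[:,:,::-1]); m=r.camera_model(n)
    print(n,m["K"],m["k1"],np.round(m["extrinsics"],4))
    E=np.array(m["extrinsics"]); print(-E[:3,:3].T@E[:3,3])
print(r.observe()); print(r.hold_point_z)
E
```

```text
pics
side [[496.81289197   0.         278.44690831]
 [  0.         496.81289197 212.36816138]
 [  0.           0.           1.        ]] 0.06041230775102535 [[ 7.9190e-01 -6.1070e-01  6.0000e-04 -4.4480e-01]
 [ 4.3160e-01  5.6030e-01  7.0690e-01 -3.8240e-01]
 [-4.3200e-01 -5.5950e-01  7.0730e-01 -1.4748e+00]
 [ 0.0000e+00  0.0000e+00  0.0000e+00  1.0000e+00]]
[-0.11984845 -0.88255164  1.31369716]
top [[471.59115417   0.         274.99719949]
 [  0.         471.59115417 216.35200268]
 [  0.           0.           1.        ]] -0.15558353236853095 [[ 2.3200e-02 -9.9970e-01 -1.3000e-03 -3.6000e-03]
 [ 9.7460e-01  2.2400e-02  2.2260e-01 -5.9270e-01]
 [-2.2250e-01 -6.5000e-03  9.7490e-01 -1.7513e+00]
 [ 0.0000e+00  0.0000e+00  0.0000e+00  1.0000e+00]]
[ 1.88083394e-01 -1.65503872e-03  1.83926432e+00]
{'t': 0.1, 'joint_positions': array([ 1.20092730e+00,  2.21153005e-01,  1.52749964e+00,  2.81208645e-06,
        1.39472372e+00, -1.26081155e-01]), 'joint_vel': array([ 0.00052752, -0.00315799, -0.00156601, -0.0003973 ,  0.0015651 ,
        0.00203723]), 'tau': array([ 7.46214046e-04, -4.98245430e+01, -3.90542507e+01, -2.80086970e-04,
        5.80823413e-03, -1.31054455e-05]), 'tool_pos': array([0.1506343 , 0.60595481, 0.20220359]), 'orientation': array([-2.20239695e-04,  1.21592504e-01,  9.92579703e-01, -8.64233609e-04]), 'wrist_force': array([-0.47363088, -0.17110237, -0.1928524 ]), 'moment': array([ 0.00880768,  0.00254682, -0.00783316]), 'width': 0.08533327834472819}
0.0187
```

View pics/side0.png

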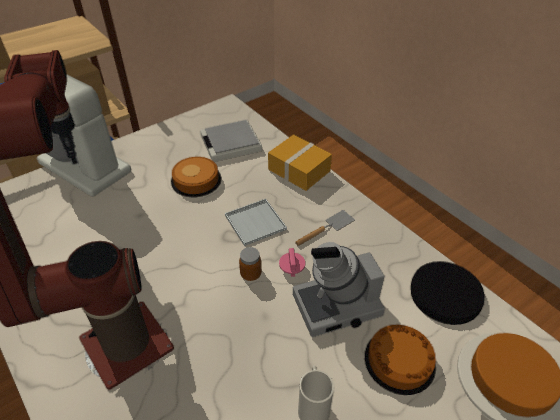

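View pics/top0.png

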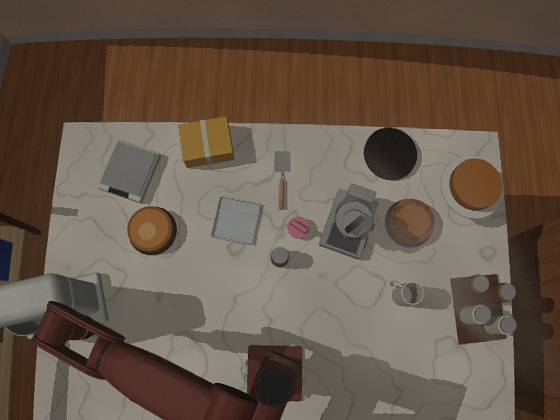

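Run:
```python
import cv2
a=cv2.imread("pics/side0.png")[225:345,215:400]; b=cv2.imread("pics/top0.png")[170:270,205:445]
cv2.imwrite("pics/c1.png",cv2.resize(a,None,fx=4.3,fy=4.3,interpolation=cv2.INTER_CUBIC)); cv2.imwrite("pics/c2.png",cv2.resize(b,None,fx=3.3,fy=3.3,interpolation=cv2.INTER_CUBIC))
```

```text
(no output)
```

View pics/c1.png

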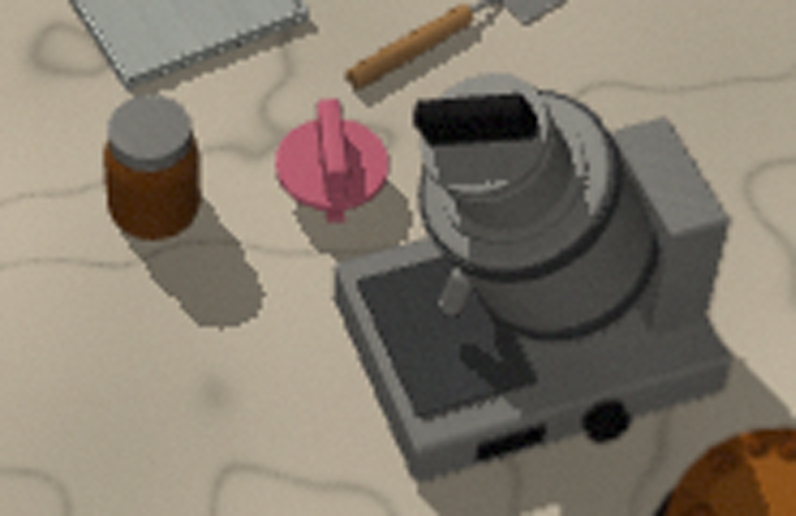

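View pics/c2.png

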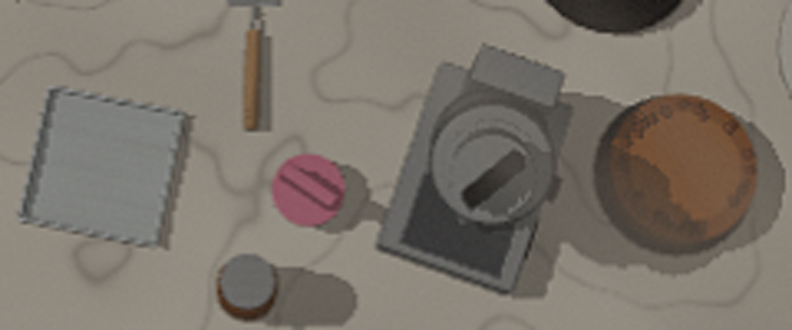

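```bash
cat > h.py <<'E'
import numpy as np,cv2
from plant import r
def cam(n):
    m=r.camera_model(n);return np.array(m["K"]),m["k1"],np.array(m["extrinsics"])
def ray(n,uv):
    K,k1,E=cam(n); u,v=uv; d=np.array([(u-K[0,2])/K[0,0],(v-K[1,2])/K[1,1]])
    s=d.copy()
    for _ in range(30): s=d/(1+k1*(s@s))
    c=np.array([s[0],-s[1],-1.]); R=E[:3,:3]
    return -R.T@E[:3,3],R.T@c/np.linalg.norm(c)
def onz(n,uv,z):
    o,d=ray(n,uv); return o+d*(z-o[2])/d[2]
def proj(n,p):
    K,k1,E=cam(n); c=E[:3,:3]@p+E[:3,3]; s=np.array([c[0],-c[1]])/-c[2]; s=s*(1+k1*(s@s))
    return np.array([K[0,0]*s[0]+K[0,2],K[1,1]*s[1]+K[1,2]])
def tri(a,b):
    o1,d1=ray("side",a);o2,d2=ray("top",b)
    A=np.stack([d1,-d2],1);t=np.linalg.lstsq(A,o2-o1,rcond=None)[0]
    p,q=o1+t[0]*d1,o2+t[1]*d2
    return (p+q)/2,np.linalg.norm(p-q)
E
python3 - <<'E'
from h import *
a=cv2.imread("pics/side0.png");b=cv2.imread("pics/top0.png")
print(b[215:240,345:370].max(2))
print(a[240:264,308:346].max(2))
# tray: z=.014 rim
cv2.imwrite("pics/c3.png",cv2.resize(b[175:265,310:390],None,fx=6.5,fy=6.5,interpolation=cv2.INTER_CUBIC))
cv2.imwrite("pics/c4.png",cv2.resize(b[185:255,200:275],None,fx=8,fy=8,interpolation=cv2.INTER_CUBIC))
E
```

```text
[[107 111 110 112 109 110 111 112 111 110 110 112 113 112 110  85  93 108
  113  85  88  91  89  91 109]
 [112 112 109 109 111 111 112 111 112 108 108 111 110 110  75  70  67  72
  110 105  80  92  88  89  89]
 [110 110 109 110 109 110 112 109 109 111 110 109  92  72  71  73  71  69
   74  90  95  89  89  91  92]
 [109 111 111 111 108 112 112 110 112 111 109  86  69  70  72  73  71  72
   71  92  91  81  91  92  92]
 [110 110 112 109 109 109 110 111 112 113  85  70  72  73  73  73  74  73
   70  91  91  91  91  90  92]
 [108 109 109 112 109 110 111 112 111  83  66  69  71  72  72  71  72  72
   69  85  94  89  90  92  93]
 [109 109 109 110 111 111 108  91  61  60  65  68  70  72  74  72  74  71
   79  93  90  91  85  93  92]
 [110 108 109 109 111 110  80  56  56  59  63  65  68  70  73  71  76  85
   91  92  91  90  87  92  89]
 [108 109 110 111 107  77  54  53  60  61  62  63  65  69  68  75  93  91
   91  91  90  92  92  91  92]
 [109 110 108 108  74  49  49  52  55  57  58  63  62  64  75  89  89  90
   91  92  93  90  89  91  90]
 [109 108  90  61  46  45  47  49  55  52  56  58 
[... 4642 characters left out ...]
  76  81  79  80  82  79  78  79  78  80  69  74  67
   58  54]
 [177 176 176 177 176 138 133 132  79  81  79  79  80  80  78  78  80  78
   80  79  80  81  78  77  78  80  78  81  82  80  82  79  77  72  79  61
   59  53]
 [175 176 178 178 175 137 135 132  79  79  81  80  79  79  79  79  82  79
   80  81  80  78  81  79  78  78  77  79  76  80  81  80  70  73  79  61
   58  58]
 [178 179 178 175 176 145 133 133  81  81  83  77  79  78  80  81  81  79
   78  80  82  77  79  79  76  77  81  79  81  81  80  76  70  79  68  64
   62  59]
 [178 178 178 176 177 105 133 132  86  78  80  81  81  78  81  80  77  78
   80  79  80  79  78  77  77  75  81  81  78  78  78  72  69  81  67  61
   61  59]]
```

View pics/c3.png

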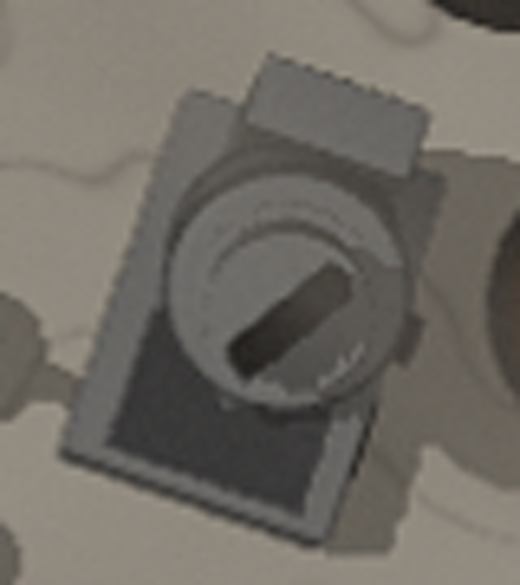

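View pics/c4.png

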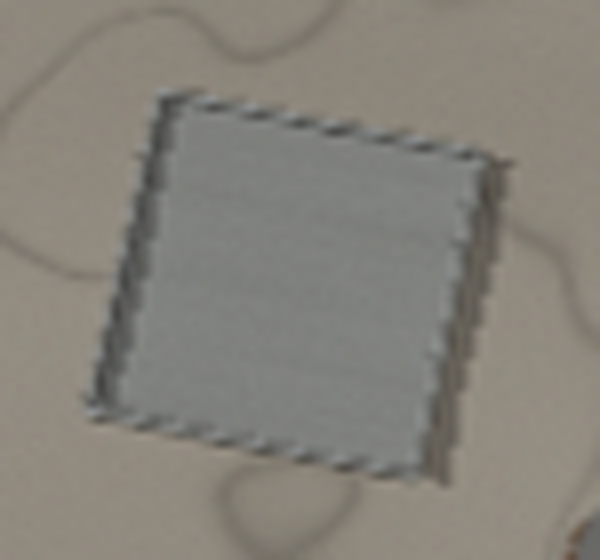

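Run:
```python
from h import *
a=cv2.imread("pics/side0.png");b=cv2.imread("pics/top0.png")
def up(p,s,o): return ((np.array(p)+.5)/s-.5)+o
T=lambda p:up(p,6.5,np.array([310,175])); Y=lambda p:up(p,8,np.array([200,185]))
# tray rim
c=[onz("top",Y(p),.014) for p in [(165,92),(507,160),(443,482),(92,408)]]
print("tray",np.mean(c,0),[np.linalg.norm(c[i]-c[i-1]) for i in range(4)],np.degrees(np.arctan2(*(c[0]-c[3])[[1,0]])))
# plinth
nl,nr,fl=[onz("top",T(p),.045) for p in [(65,445),(322,538),(190,92)]]
d=fl-nl;e=nr-nl
print("plinth yaw",np.degrees(np.arctan2(d[1],d[0])),np.degrees(np.arctan2(e[1],e[0]))+90,np.linalg.norm(d),np.linalg.norm(e))
# bar
m=np.zeros(b.shape[:2],np.uint8);m[212:236,342:366]=(b.max(2)[212:236,342:366]<77)
n,l,st,ce=cv2.connectedComponentsWithStats(m,connectivity=4)
k=l[226,350];cn,_=cv2.findContours((l==k).astype(np.uint8),0,2)
rc=cv2.minAreaRect(cn[0]);print(st[k],ce[k],rc)
bx=cv2.boxPoints(rc);W=[onz("top",p,.289) for p in bx];print(np.round(W,4))
C=onz("top",ce[k],.245+.049*np.cos(np.radians(25)));print("bar top",C)
ms=(a.max(2)<62).astype(np.uint8);ms[:240]=0;ms[260:]=0;ms[:,:305]=0;ms[:,345:]=0
n,l,st,ce2=cv2.connectedComponentsWithStats(ms);k=l[250,320];print(st[k],ce2[k])
M=cv2.findContours((l==k).astype(np.uint8),0,2)[0][0]; print(cv2.approxPolyDP(cv2.convexHull(M),1.2,True)[:,0])
# principal-axis yaw on plane
ys,xs=np.nonzero(l*0+0) if 0 else np.nonzero(m)
P=np.array([onz("top",(x,y),.289)[:2] for x,y in zip(xs,ys)]);u=np.linalg.svd(P-P.mean(0))[2][0];print("bar dir (horiz. proj)",np.degrees(np.arctan2(u[1],u[0]))," len",np.ptp(P@u),np.ptp(P@[-u[1],u[0]]))
for yaw in (-18,-20,-22):
    ps=np.radians(yaw);t=np.radians(25)
    z=np.array([-np.sin(t)*np.cos(ps),-np.sin(t)*np.sin(ps),np.cos(t)]);y=np.array([-np.sin(ps),np.cos(ps),0]);x=np.cross(y,z)
    bd=np.cos(np.pi/6)*x-np.sin(np.pi/6)*y;bp=np.cross(z,bd);o=C-.049*z
    print(yaw,"neck",o,"bar",bd,np.degrees(np.arctan2(bd[1],bd[0])),"in z=.289 plane would look:")
    for q in [(1,1,49),(1,-1,49),(-1,-1,49),(-1,1,49),(1,-1,17),(-1,-1,17)]:
        p=o+q[2]/1e3*z+.037*q[0]*bd+.009*q[1]*bp
        print("  ",q,np.round(proj("side",p),1),np.round(proj("top",p),1))
print(np.round(bx,1))
```

```text
tray [0.58624037 0.15995319 0.014     ] [np.float64(0.16455583374366015), np.float64(0.17576881288939267), np.float64(0.16554072823513868), np.float64(0.1775289044559039)] -9.878382013818836
plinth yaw -19.086322240597593 -19.01080084566715 0.23268013160686252 0.16181777330138383
[345 216  19  18 145] [354.  224.2] ((354.1585388183594, 224.0731658935547), (6.559298038482666, 22.64519500732422), 51.34019470214844)
[[ 0.505  -0.2218  0.289 ]
 [ 0.5553 -0.2827  0.289 ]
 [ 0.5378 -0.2964  0.289 ]
 [ 0.4878 -0.2355  0.289 ]]
bar top [ 0.520831   -0.25834222  0.28940908]
[311 247  29  12 288] [325.30208333 252.59722222]
[[339 256]
 [315 258]
 [311 251]
 [315 248]
 [336 247]
 [339 252]]
bar dir (horiz. proj) 130.56734044071789  len 0.09611328892458104 0.06281055454619958
-18 neck [ 0.54052576 -0.26474143  0.245     ] bar [ 0.59196204 -0.71807124  0.36599815] -50.49858487096428 in z=.289 plane would look:
   (1, 1, 49) [337.9 244.3] [360.7 215.2]
   (1, -1, 49) [337.5 250.2] [364.2 219.1]
   (-1, -1, 49) [311.6 252.3] [347.4 233.1]
   (-1, 1, 49) [312.2 246.6] [343.9 229.2]
   (1, -1, 17) [3
[... 218 characters left out ...]
) [338.  244.7] [360.9 215.4]
   (1, -1, 49) [337.3 250.5] [364.3 219.5]
   (-1, -1, 49) [311.6 252. ] [347.1 232.9]
   (-1, 1, 49) [312.4 246.3] [343.8 228.9]
   (1, -1, 17) [341.  256.3] [364.  217.7]
   (-1, -1, 17) [315.6 257.7] [347.2 230.9]
-22 neck [ 0.5400314  -0.26609968  0.245     ] bar [ 0.54042993 -0.75761524  0.36599815] -54.49858487096428 in z=.289 plane would look:
   (1, 1, 49) [338. 245.] [361.2 215.6]
   (1, -1, 49) [337.1 250.8] [364.5 219.8]
   (-1, -1, 49) [311.6 251.7] [346.8 232.7]
   (-1, 1, 49) [312.6 246. ] [343.6 228.5]
   (1, -1, 17) [340.9 256.8] [364.3 218.1]
   (-1, -1, 17) [315.7 257.5] [347.  230.8]
[[343.3 228.6]
 [361.  214.4]
 [365.  219.6]
 [347.4 233.7]]
```

```bash
cat >> h.py <<'E'
from scipy.spatial.transform import Rotation as Ro
ps=np.radians(-19);t_=np.radians(25)
zn=np.array([-np.sin(t_)*np.cos(ps),-np.sin(t_)*np.sin(ps),np.cos(t_)]);yn=np.array([-np.sin(ps),np.cos(ps),0]);xn=np.cross(yn,zn)
neck=np.array([.5404,-.2651,.245]); tray=np.array([.5862,.160,0])
def quat(x,z):
    R=np.stack([x,np.cross(z,x),z],1); q=Ro.from_matrix(R).as_quat(); return q[[3,0,1,2]]
def nq(deg,flip): # tool x along bar at angle deg about neck z
    a=np.radians(deg+180*flip); return quat(np.cos(a)*xn+np.sin(a)*yn,-zn)
def dq(deg): a=np.radians(deg); return quat(np.array([np.cos(a),np.sin(a),0]),np.array([0,0,-1.]))
E
python3 - <<'E'
from h import *
for f in(0,1):
  for d in(-30,30):
    for h in (.021,.1,.14):
      j=r.inverse_kinematics(neck+h*zn,nq(d,f));print(f,d,h,None if j is None else np.round(j,2))
for d in range(-180,180,30):
  j=r.inverse_kinematics(tray+[0,0,.041],dq(d));print(d,None if j is None else np.round(j,2))
nl=onz("top",((np.array([65,445])+.5)/6.5-.5)+[310,175],.045)
print(nl[:2]+np.array([[np.cos(ps),-np.sin(ps)],[np.sin(ps),np.cos(ps)]])@[.075,-.085])
print("jar",onz("top",(279.5,254),.095),"pink",onz("top",(299,228),.04))
E
```

```text
0 -30 0.021 [-0.68 -0.25  1.94  0.17  1.04  1.69]
0 -30 0.1 [-0.71 -0.37  1.9   0.17  1.2   1.69]
0 -30 0.14 [-0.72 -0.41  1.87  0.17  1.29  1.69]
0 30 0.021 [-0.68 -0.25  1.94  0.17  1.04  0.64]
0 30 0.1 [-0.71 -0.37  1.9   0.17  1.2   0.64]
0 30 0.14 [-0.72 -0.41  1.87  0.17  1.29  0.64]
1 -30 0.021 [-0.68 -0.25  1.94  0.17  1.04 -1.45]
1 -30 0.1 [-0.71 -0.37  1.9   0.17  1.2  -1.45]
1 -30 0.14 [-0.72 -0.41  1.87  0.17  1.29 -1.46]
1 30 0.021 [-0.68 -0.25  1.94  0.17  1.04 -2.5 ]
1 30 0.1 [-0.71 -0.37  1.9   0.17  1.2  -2.5 ]
1 30 0.14 [-0.72 -0.41  1.87  0.17  1.29 -2.5 ]
-180 [ 0.14  0.34  1.7  -0.    1.1  -1.43]
-150 [ 0.14  0.34  1.7  -0.    1.1  -1.96]
-120 [ 0.14  0.34  1.7  -0.    1.1  -2.48]
-90 None
-60 None
-30 [ 0.14  0.34  1.7  -0.    1.1   2.23]
0 [ 0.14  0.34  1.7  -0.    1.1   1.71]
30 [ 0.14  0.34  1.7  -0.    1.1   1.18]
60 [ 0.14  0.34  1.7  -0.    1.1   0.66]
90 [ 0.14  0.34  1.7  -0.    1.1   0.14]
120 [ 0.14  0.34  1.7  -0.    1.1  -0.39]
150 [ 0.14  0.34  1.7  -0.    1.1  -0.91]
[ 0.53921774 -0.26897837]
jar [ 0.44263764 -0.01019082  0.095     ] pink [ 0.5544347  -0.08419428  0.04      ]
```

I could confuse two things with the filler cap. One is the black-bar cap on the neck, at side (325,252) and top (354,224). The other is the pink cap on the counter, at side (292,263) and top (299,228). The crops show the black one sitting on the leaning tank, so I'll use that. The square tray is at top (237,220); the grey scale at top (130,170) is not the tray.

Run:
```python
from h import *
o=r.observe(); p=o["tool_pos"]
r.servo_line(p+[0,0,.17],speed=.3)
r.movep(neck+.14*zn,nq(-30,0))
o=r.observe();print(o["t"],o["tool_pos"]-(neck+.14*zn),o["wrist_force"],o["width"])
for n in("side","top"):
    cv2.imwrite(f"pics/{n}1.png",r.snapshot(n)[:,:,::-1])
a=cv2.imread("pics/side1.png")[160:310,230:400];b=cv2.imread("pics/top1.png")[160:310,270:440]
cv2.imwrite("pics/c5.png",cv2.resize(np.hstack([a,b]),None,fx=2.35,fy=2.35,interpolation=cv2.INTER_CUBIC))
```

```text
3.975 [3.28544785e-04 4.94875340e-04 6.95101084e-05] [-0.02351154  1.00587042  0.13725802] 0.08558547182918022
```

View pics/c5.png

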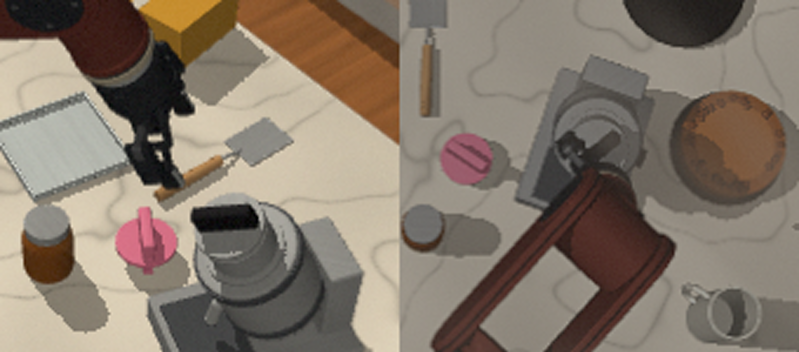

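The side crop shows the open fingers out along the neck axis, up-left of the cap. The top crop shows the gripper over the black bar. I'll descend with the fingers either side of the bar.

Run:
```python
from h import *
q=nq(-30,0)
print(r.servo_line(neck+.06*zn,q,speed=.12,max_force=10))
print(r.servo_line(neck+.022*zn,q,speed=.04,max_force=6))
o=r.observe();print(o["t"],(o["tool_pos"]-neck)@zn,o["wrist_force"]@zn)
for n in("side","top"):
    cv2.imwrite(f"pics/{n}2.png",r.snapshot(n)[:,:,::-1])
a=cv2.imread("pics/side2.png")[190:310,250:390];b=cv2.imread("pics/top2.png")[160:280,290:430]
cv2.imwrite("pics/c6.png",cv2.resize(np.hstack([a,b]),None,fx=2.8,fy=2.8,interpolation=cv2.INTER_CUBIC))
```

```text
False
False
5.9917 0.022282663066983937 0.04822322532139202
```

View pics/c6.png

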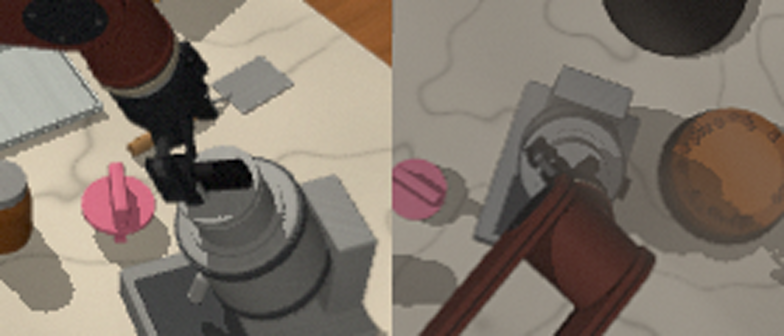

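Run:
```python
from h import *
o=r.observe();q=o["orientation"];R=Ro.from_quat(q[[1,2,3,0]]).as_matrix();p=o["tool_pos"]
print(R,np.c_[xn,yn,zn])
for n,(x0,y0) in(("side",(285,215)),("top",(315,185))):
    im=cv2.imread(f"pics/{n}2.png")[y0:y0+65,x0:x0+65];im=cv2.resize(im,None,fx=6,fy=6,interpolation=cv2.INTER_CUBIC)
    for c,l in (((0,0,255),p),((0,255,0),p+.042*R[:,1]-.013*R[:,2]),((255,0,0),p-.042*R[:,1]-.013*R[:,2]),((255,255,0),p-.06*R[:,2])):
        u=(proj(n,l)-[x0,y0]+.5)*6; cv2.circle(im,tuple(int(v) for v in u),4,c,1)
    cv2.imwrite(f"pics/z{n}.png",im)
cv2.imwrite("pics/c7.png",np.hstack([cv2.imread("pics/zside.png"),cv2.imread("pics/ztop.png")]))
```

```text
[[ 0.5791205  -0.71030376  0.40011   ]
 [-0.72813905 -0.67139445 -0.13799644]
 [ 0.36665102 -0.21141915 -0.9060182 ]] [[ 0.85693085  0.32556815 -0.39959342]
 [-0.29506495  0.94551858  0.13759105]
 [ 0.42261826  0.          0.90630779]]
```

View pics/c7.png

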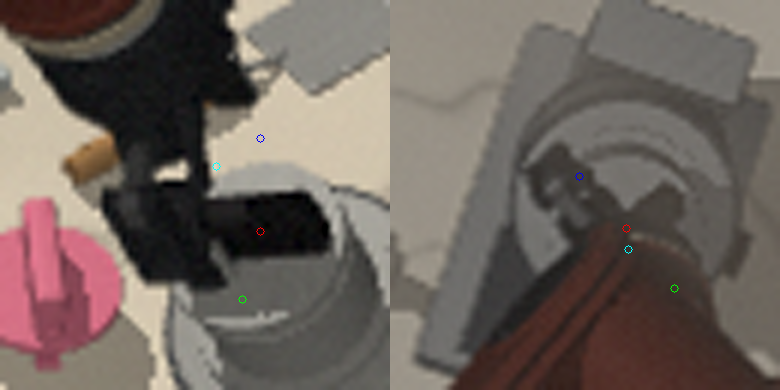

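Run:
```python
from h import *
R=Ro.from_quat(nq(-30,0)[[1,2,3,0]]).as_matrix()
cv2.imwrite("pics/side3.png",r.snapshot("side")[:,:,::-1]);cv2.imwrite("pics/top3.png",r.snapshot("top")[:,:,::-1])
o=r.observe();print(o["t"],o["joint_positions"],r.inverse_kinematics(neck+.022*zn,nq(-30,0)))
for n,k,h,(x0,y0) in(("side",1,.14,(270,180)),("side",3,.022,(270,200))):
    p=neck+h*zn
    im=cv2.imread(f"pics/{n}{k}.png")[y0:y0+80,x0:x0+65];im=cv2.resize(im,None,fx=6,fy=6,interpolation=cv2.INTER_CUBIC);im=np.clip(im*2.,0,255).astype(np.uint8)
    for c,l in (((0,0,255),p),((0,255,0),p+.042*R[:,1]-.013*R[:,2]),((255,0,0),p-.042*R[:,1]-.013*R[:,2]),((255,255,0),p-.073*R[:,2]),((255,0,255),p+.042*R[:,1]-.013*R[:,2]+.011*R[:,0]),((255,0,255),p+.042*R[:,1]-.013*R[:,2]-.011*R[:,0])):
        u=(proj(n,l)-[x0,y0]+.5)*6; cv2.circle(im,tuple(int(v) for v in u),4,c,2)
    cv2.imwrite(f"pics/z{k}.png",im)
cv2.imwrite("pics/c8.png",np.hstack([cv2.imread("pics/z1.png"),cv2.imread("pics/z3.png")]))
```

```text
6.1917 [-0.68081593 -0.25440116  1.94250883  0.16786165  1.04610217  1.69096495] [-0.68077405 -0.25402463  1.94273683  0.16784516  1.04606507  1.69099433]
```

View pics/c8.png

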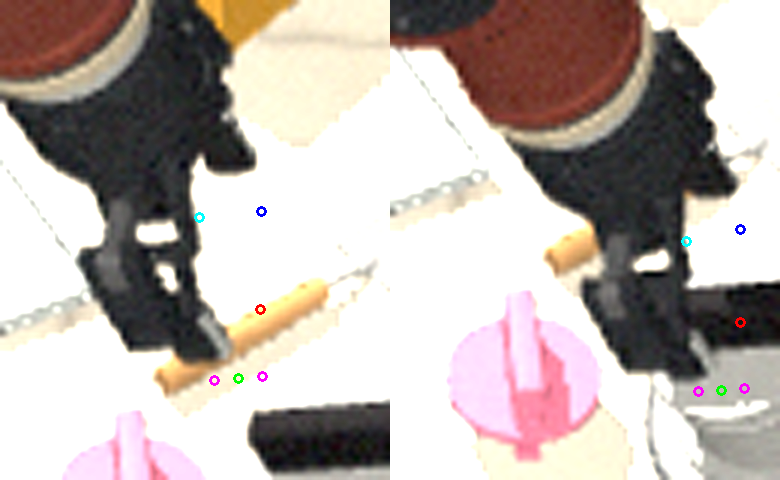

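Run:
```python
import cv2,numpy as np
im=cv2.imread("pics/side1.png")[175:250,270:340]
cv2.imwrite("pics/c9.png",cv2.resize(im,None,fx=8,fy=8,interpolation=cv2.INTER_NEAREST))
```

```text
(no output)
```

View pics/c9.png

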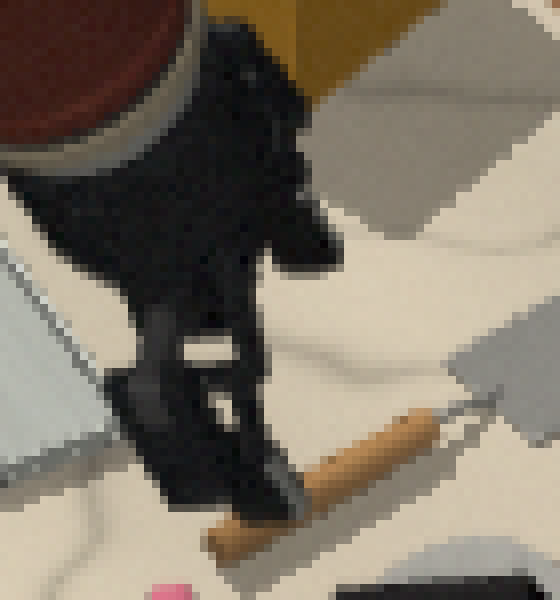

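The side crop shows the open tips at (307,238) and (312,207), several pixels from where I projected them. I'll back off and close the fingers in free air, then compare the shut tip with the reported TCP before gripping.

Run:
```python
from h import *
q=nq(-30,0)
r.servo_line(neck+.10*zn,q,speed=.15)
r.close_gripper(20)
o=r.observe();p=o["tool_pos"];print(o["t"],o["width"],p)
for n,(w) in(("side",0),("top",0)):
    im=r.snapshot(n)[:,:,::-1].copy();cv2.imwrite(f"pics/{n}4.png",im)
    x0,y0=(proj(n,p)-[35,40]).astype(int);c=im[y0:y0+70,x0:x0+65];c=cv2.resize(c,None,fx=6,fy=6,interpolation=cv2.INTER_CUBIC)
    for l,cl in((p,(0,0,255)),(p-.019*-zn,(0,255,0)),(p+.073*zn,(255,255,0))):
        u=(proj(n,l)-[x0,y0]+.5)*6; cv2.circle(c,tuple(int(v) for v in u),4,cl,1)
    cv2.imwrite(f"pics/z{n}.png",c);print(n,x0,y0,proj(n,p))
cv2.imwrite("pics/c10.png",np.hstack([cv2.imread("pics/zside.png"),cv2.imread("pics/ztop.png")]))
```

```text
7.625 -0.00010901305846076141 [ 0.50044719 -0.25135211  0.33568186]
side 283 198 [318.25582711 238.8497598 ]
top 319 187 [354.24627186 227.33328031]
```

View pics/c10.png

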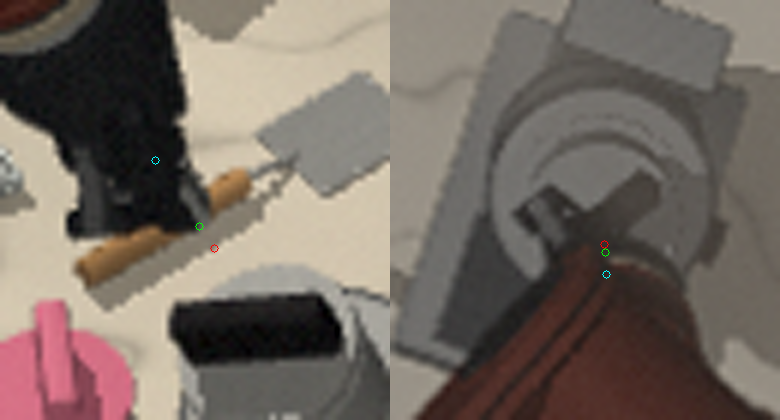

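Shut, the visible tip ends near side (316,235), about 19 mm short of the reported TCP along the axis. A gentle touch on the bar's top will settle where the tip really is; contact should come at h=0.049.

Run:
```python
from h import *
q=nq(-30,0)
r.servo_line(neck+.062*zn,q,speed=.12,max_force=6)
print(r.servo_line(neck+.028*zn,q,speed=.025,max_force=3))
o=r.observe();d=o["tool_pos"]-neck;print(o["t"],d@xn,d@yn,d@zn,o["wrist_force"]@zn,o["wrist_force"])
cv2.imwrite("pics/side5.png",r.snapshot("side")[:,:,::-1])
cv2.imwrite("pics/c11.png",cv2.resize(cv2.imread("pics/side5.png")[200:275,280:360],None,fx=7,fy=7,interpolation=cv2.INTER_CUBIC))
```

```text
False
9.7 0.0001719629584340952 -4.353988617822958e-05 0.028189711098269857 -0.275604880002127 [-0.57080692  0.32024943 -0.60438521]
```

View pics/c11.png

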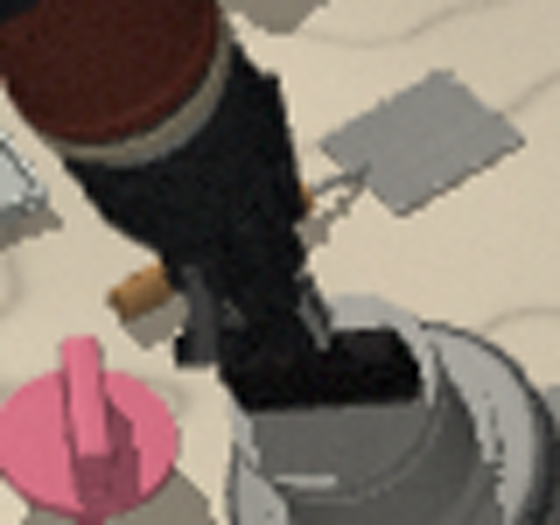

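No contact, and the tip looks to have passed beyond the bar. Both views suggest the arm sits about 10–14 mm towards +y of its report. I'll measure this properly: pose the closed gripper with its tip in clear view of both cameras and triangulate.

Run:
```python
from h import *
r.servo_line(neck+.10*zn,nq(-30,0),speed=.2)
z=np.array([.8,-.35,-.5]);z/=np.linalg.norm(z)
best=None
for a in np.arange(0,360,15):
    u=np.cross(z,[0,0,1]);u/=np.linalg.norm(u);v=np.cross(z,u);x=np.cos(np.radians(a))*u+np.sin(np.radians(a))*v
    q=quat(x,z);j=r.inverse_kinematics(np.array([.53,-.22,.40]),q)
    if j is None: continue
    c=np.abs(j-r.observe()["joint_positions"]).max()
    if best is None or c<best[0]: best=(c,q,j)
print(best)
r.movep(np.array([.53,-.22,.40]),best[1]); r.sleep(.2)
o=r.observe();p=o["tool_pos"];print(o["t"],p)
for n in("side","top"):
    im=r.snapshot(n)[:,:,::-1].copy();cv2.imwrite(f"pics/{n}6.png",im)
    x0,y0=(proj(n,p)-[40,35]).astype(int);c=cv2.resize(im[y0:y0+65,x0:x0+65],None,fx=6,fy=6,interpolation=cv2.INTER_CUBIC)
    for l,cl in((p,(0,0,255)),(p-.073*z,(255,255,0))):
        u=(proj(n,l)-[x0,y0]+.5)*6; cv2.circle(c,tuple(int(v) for v in u),4,cl,1)
    cv2.imwrite(f"pics/z{n}.png",c);print(n,x0,y0,proj(n,p))
cv2.imwrite("pics/c12.png",np.hstack([cv2.imread("pics/zside.png"),cv2.imread("pics/ztop.png")]))
```

```text
(np.float64(0.5551442488261826), array([ 0.03773347,  0.81643832, -0.28614763,  0.50012417]), array([-0.67785175, -0.82539717,  2.31970467,  0.38646991,  0.64849583,
        1.38470174]))
11.05 [ 0.53050569 -0.22076221  0.40024251]
side 280 175 [320.70492893 210.14230396]
top 307 178 [347.78785401 213.65675985]
```

View pics/c12.png

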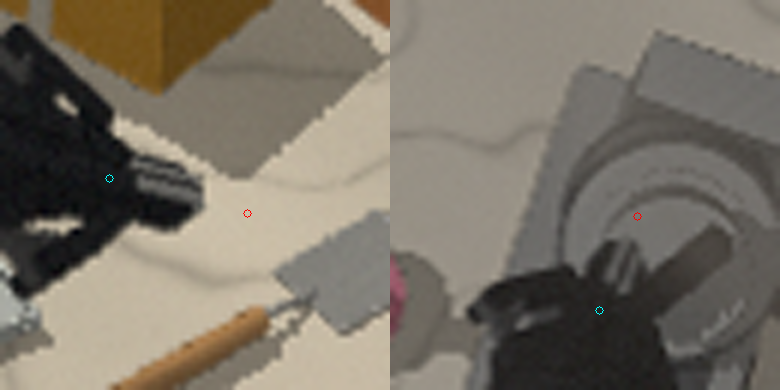

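Run:
```python
from h import *
p=r.observe()["tool_pos"]
s=(np.array([195,202])+.5)/6-.5+[280,175]; t=(np.array([625-390,243])+.5)/6-.5+[307,178]
P,e=tri(s,t);R=Ro.from_quat(r.observe()["orientation"][[1,2,3,0]]).as_matrix()
print(P,e,P-p,"tool frame",R.T@(P-p))
print(R)
```

```text
[ 0.5112229  -0.21125409  0.41231926] 0.004611772000798065 [-0.01916504  0.00937007  0.01233384] tool frame [-0.00016295 -0.00088679 -0.02462534]
[[ 0.33693328 -0.50562188  0.79424334]
 [-0.43046658 -0.8329651  -0.34766028]
 [ 0.83736163 -0.2247569  -0.49830698]]
```

With the tool tilted, the tip triangulates onto the tool axis within 1 mm laterally, but about 22–25 mm behind the reported TCP. So the offset is purely along the axis, and my probe stopped just short of the bar. I'll finish the touch to measure it.

Run:
```python
from h import *
q=nq(-30,0)
r.movep(neck+.075*zn,q)
r.servo_line(neck+.035*zn,q,speed=.12,max_force=6)
print(r.servo_line(neck+.002*zn,q,speed=.02,max_force=3))
o=r.observe();d=o["tool_pos"]-neck;print(o["t"],d@xn,d@yn,d@zn,o["wrist_force"]@zn,o["wrist_force"])
```

```text
True
13.0917 -8.74503644987963e-05 -5.774942045499622e-06 0.021538128392262147 5.832978073721983 [-2.26914965  1.1315188   5.2637239 ]
```

Run:
```python
from h import *
q=nq(-30,0)
r.servo_line(neck+.045*zn,q,speed=.15)
r.open()
print(r.servo_line(neck-.005*zn,q,speed=.06,max_force=6))
f0=r.observe()
r.close_gripper(20); r.sleep(.1)
o=r.observe();d=o["tool_pos"]-neck;print(o["t"],o["width"],d@xn,d@yn,d@zn)
R=Ro.from_quat(o["orientation"][[1,2,3,0]]).as_matrix()
print("F tool",R.T@(o["wrist_force"]-f0["wrist_force"]),"M",R.T@(o["moment"]-f0["moment"]))
cv2.imwrite("pics/side7.png",r.snapshot("side")[:,:,::-1])
cv2.imwrite("pics/c13.png",cv2.resize(cv2.imread("pics/side7.png")[200:275,280:360],None,fx=7,fy=7,interpolation=cv2.INTER_CUBIC))
```

```text
False
15.8917 0.017846363112256507 -0.00010092794897764498 -0.0004331779417157451 -0.004809063909505383
F tool [-0.18343797  4.35843805 -3.7134404 ] M [-0.71717689 -0.11795211  0.0037604 ]
```

View pics/c13.png

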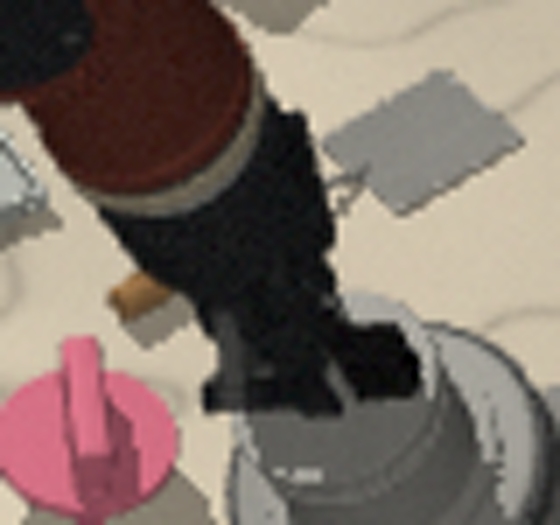

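The fingers closed at 17.8 mm, which is the bar's thickness. The side view shows them on the bar with its right end sticking out at side (337,251). Next: firmer grip, press 7 mm, then twist with joint 6 while watching the moment.

```bash
cat >> h.py <<'E'
def rep(tag=""):
    o=r.observe();d=o["tool_pos"]-neck;R=Ro.from_quat(o["orientation"][[1,2,3,0]]).as_matrix()
    F=R.T@o["wrist_force"];M=R.T@o["moment"]
    print(tag,round(o["t"],2),"w%.4f"%o["width"],"d",np.round(1e3*np.array([d@xn,d@yn,d@zn]),1),"F",np.round(F,1),"M",np.round(M,2),"j6 %.3f"%o["joint_positions"][5],flush=True)
    return F,M,o
E
python3 - <<'E'
from h import *
r.close_gripper(80); rep("grip")
print(r.servo_line(neck-.012*zn,nq(-30,0),speed=.02,max_force=25)); rep("pressed")
r.sleep(.1);rep()
E
```

```text
grip 16.16 w0.0165 d [-0.1 -0.4 -4.8] F [-0.6  4.  -4.3] M [-0.83 -0.35 -0.08] j6 1.690
False
pressed 16.66 w0.0165 d [  0.   -0.5 -11.5] F [-2.   4.9 -7.4] M [-0.94 -0.48 -0.04] j6 1.690
 16.76 w0.0168 d [  0.   -0.5 -11.5] F [-1.6  5.4 -7. ] M [-0.89 -0.54 -0.13] j6 1.690
```

Run:
```python
from h import *
for a in (10,20,30,40,48,54,57,59,61,63):
    j=r.inverse_kinematics(neck-.012*zn,nq(-30+a,0)); r.goto_joints(j)
    F,M,o=rep(a)
    if abs(M[2])>1.5 or abs(F[:2]).max()>30: break
```

```text
10 17.05 w0.0166 d [  1.2  -0.3 -11. ] F [-0.7  2.  -8.1] M [-0.44 -0.38 -0.04] j6 1.515
20 17.34 w0.0169 d [  1.3   0.1 -10.9] F [-1.2  0.7 -6.4] M [-0.08 -0.46 -0.02] j6 1.341
30 17.63 w0.0170 d [  1.2   0.3 -11. ] F [-1.9 -1.  -6.8] M [ 0.12 -0.52 -0.04] j6 1.166
40 17.93 w0.0167 d [  1.    0.5 -11.1] F [-0.7  0.1 -8. ] M [ 0.29 -0.53 -0.07] j6 0.991
48 18.18 w0.0167 d [  0.8   0.6 -11.2] F [-1.1 -1.2 -7. ] M [ 0.4  -0.52 -0.02] j6 0.852
54 18.43 w0.0163 d [  0.6   0.6 -11.3] F [-2.3 -1.  -6.7] M [ 0.51 -0.63 -0.1 ] j6 0.747
57 18.68 w0.0163 d [  0.5   0.6 -11.3] F [-1.3 -1.5 -7. ] M [ 0.64 -0.52 -0.06] j6 0.695
59 18.93 w0.0169 d [  0.4   0.7 -11.3] F [-2.2 -2.  -7.3] M [ 0.6  -0.58 -0.04] j6 0.660
61 19.18 w0.0168 d [  0.3   0.8 -11.4] F [-1.5 -2.2 -7.2] M [ 0.77 -0.62  0.13] j6 0.626
63 19.43 w0.0166 d [ -0.4   1.5 -11.4] F [ -1.7  -4.9 -10.7] M [ 1.25 -0.65  0.2 ] j6 0.591
```

The moment starts rising at 61–63°, so that is the hard stop. I'll ease back to 61° and lift along the axis with a force limit.

Run:
```python
from h import *
q=nq(31,0)
r.goto_joints(r.inverse_kinematics(neck-.012*zn,q)); rep("back")
for h in (-.004,.002,.008,.02,.05):
    s=r.servo_line(neck+h*zn,q,speed=.04,max_force=15);rep((h,s))
    if s: break
cv2.imwrite("pics/side8.png",r.snapshot("side")[:,:,::-1])
cv2.imwrite("pics/c14.png",cv2.resize(cv2.imread("pics/side8.png")[190:290,270:370],None,fx=5.5,fy=5.5,interpolation=cv2.INTER_CUBIC))
```

```text
back 19.68 w0.0165 d [ -0.1   1.1 -11.5] F [-2.2 -3.5 -7.7] M [ 0.93 -0.53  0.03] j6 0.626
(-0.004, False) 20.03 w0.0167 d [ 0.3  0.8 -3.4] F [-0.7 -4.7 -4.8] M [ 0.99 -0.1   0.09] j6 0.626
(0.002, False) 20.33 w0.0169 d [-0.2  0.5  2.2] F [ 0.2 -4.1 -2.6] M [ 1.04 -0.06  0.09] j6 0.626
(0.008, False) 20.63 w0.0164 d [-0.6  0.2  7.8] F [-0.6 -4.5 -0.3] M [ 0.96 -0.3   0.17] j6 0.626
(0.02, False) 21.08 w0.0163 d [ 0.7 -0.5 20.7] F [-0.5 -1.1  1.4] M [ 0.2  -0.26  0.01] j6 0.626
(0.05, False) 21.98 w0.0167 d [-0.3  0.  49.8] F [ 0.1 -0.2  1.1] M [ 0.19 -0.26  0.02] j6 0.626
```

View pics/c14.png

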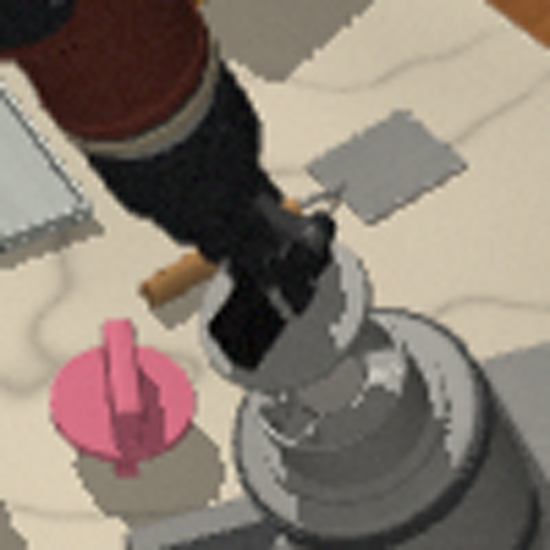

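Side picture: the cap is out of the neck, held level with the gripper at about side (322,245), and the empty neck shows below at side (335,262). Now over to the tray.

Run:
```python
from h import *
r.servo_line(neck+.13*zn,nq(31,0),speed=.2);rep("up")
q=dq(60)
r.movep(tray+[0,0,.22],q);rep()
r.servo_line(tray+[0,0,.07],q,speed=.12,max_force=10)
rep()
for n in("side","top"): cv2.imwrite(f"pics/{n}9.png",r.snapshot(n)[:,:,::-1])
a=cv2.imread("pics/side9.png")[150:270,190:330];b=cv2.imread("pics/top9.png")[160:280,170:310]
cv2.imwrite("pics/c15.png",cv2.resize(np.hstack([a,b]),None,fx=2.8,fy=2.8,interpolation=cv2.INTER_CUBIC))
```

```text
up 22.58 w0.0168 d [ -0.3  -0.  129.4] F [-0.4 -1.3  2.1] M [ 0.19 -0.24  0.03] j6 0.623
 24.2 w0.0163 d [-95.9 416.   17.6] F [-0.3 -0.3  1.2] M [ 0.01 -0.01  0.  ] j6 0.660
 25.6 w0.0166 d [-159.   417.3 -117.7] F [-0.6 -0.1  2. ] M [-0.05 -0.04 -0.  ] j6 0.660
```

View pics/c15.png

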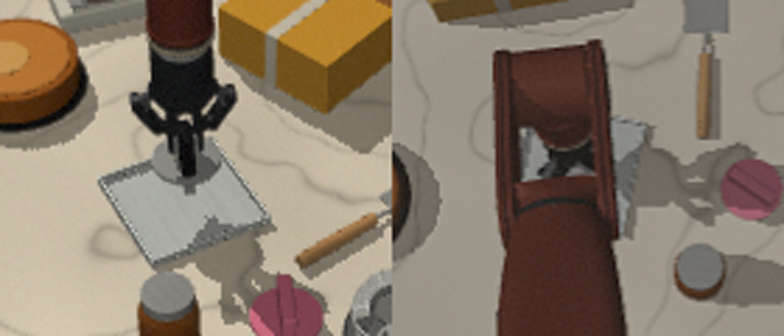

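The side view shows the cap upright in the jaws above the tray, at about side (257,208), with clear space around it. I'll lower until it touches.

Run:
```python
from h import *
q=dq(60)
print(r.servo_line(tray+[0,0,.026],q,speed=.06,max_force=5));rep()
print(r.servo_line(tray+[0,0,.003],q,speed=.02,max_force=3));r.sleep(.15);F,M,o=rep("touch");print(o["tool_pos"])
```

```text
False
 26.58 w0.0166 d [-178.3  417.  -158.2] F [ 0.  -0.9  1.8] M [ 0.02 -0.08 -0.03] j6 0.660
True
touch 27.43 w0.0170 d [-183.8  416.9 -169.3] F [-0.9  0.4 -6.6] M [ 0.19 -0.05  0.04] j6 0.660
[0.58628516 0.15997024 0.01385394]
```

Contact came at TCP z=0.0139, against the expected 0.015, so the stem is on the floor while still held. Release and retreat.

Run:
```python
from h import *
r.open(); r.sleep(.2); rep("open")
r.servo_line(tray+[0,0,.14],dq(60),speed=.08)
r.movep(np.array([.30,.40,.38]),dq(60)); r.sleep(.3);o=r.observe();print(o["t"],o["wrist_force"])
for n in("side","top"): cv2.imwrite(f"pics/{n}10.png",r.snapshot(n)[:,:,::-1])
a=cv2.imread("pics/side10.png")[150:270,190:330];b=cv2.imread("pics/top10.png")[160:280,170:310]
cv2.imwrite("pics/c16.png",cv2.resize(np.hstack([a,b]),None,fx=2.8,fy=2.8,interpolation=cv2.INTER_CUBIC))
print("pred bar top ctr",proj("side",tray+[0,0,.069]),proj("top",tray+[0,0,.069]))
```

```text
open 28.3 w0.0856 d [-185.1  416.3 -169.9] F [0.3 0.7 0. ] M [0.05 0.07 0.02] j6 0.660
31.975 [ 0.81344234  0.14161628 -0.19946629]
pred bar top ctr [256.44530398 209.82607812] [236.07941895 216.99403974]
```

View pics/c16.png

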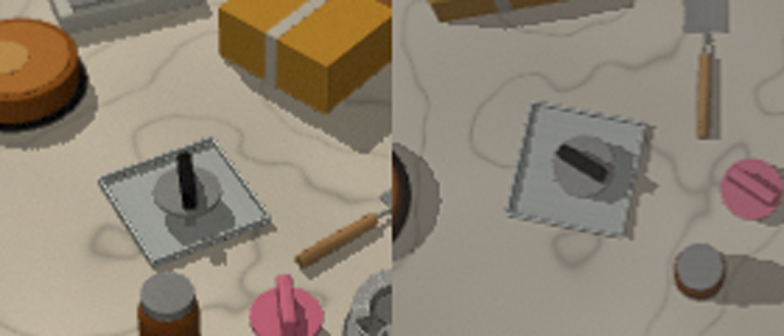

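View pics/side10.png

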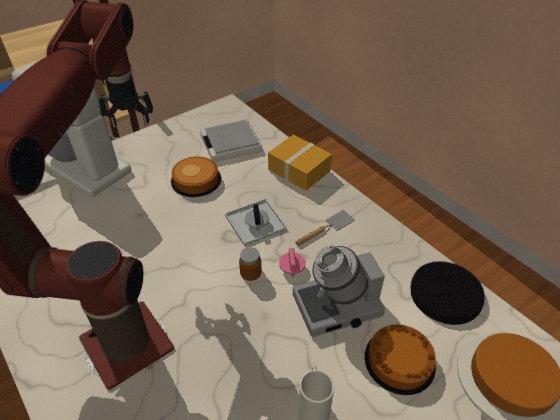

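The cap stands upright near the middle of the tray: its bar is at top (238,218) against a predicted (236,217), and at side (257,212). The cakes and jar are where they were, and the arm is clear. Handing in.

```bash
python3 -c "
from plant import r
r.job_done(); print(r.observe()['t'])"
```

```text
the job is handed in; nothing more can be done
the job is handed in; nothing more can be done
```

The cap is off the dispenser and standing upright on its stem on the tray, and I handed the job in at about 32 s; no verdict is reported. I pressed the cap about 6.7 mm, turned it anticlockwise to the stop at 61–63°, and lifted it straight out. It touched the tray while still held, and then I let go.

**Forces:** the wrist force while turning and lifting stayed below about 12 N, with a twisting moment of at most 0.2 N m. I only saw the cap-to-neck contact force through these wrist readings.

**Last checks:** in both views the cap is upright, with its bar within about 2 px (roughly 7 mm) of the tray's centre. By eye, the cakes, the jar and the pink look-alike are where they were. The gripper is open and clear of everything.

**What disagreed:** the fingertips turned out to be about 22–26 mm behind the reported TCP along the tool axis. My first probe of the bar therefore found nothing, and my first guess of a sideways offset was wrong. I measured the offset from two views and a light touch on the bar, then used it for the grasp and the placing. Contact with the tray came within about 1 mm of the height that predicted.

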